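# Trip the hidden latch of a charging cradle with the release pin and take the battery out

### The job

The battery is locked in the charging cradle. Take the release pin out of its stand, push it through the slot in the cradle's roof, feel along it for the opening where the hidden latch tab lies, and press the tab gently until the battery pops up; do not force anything in there, it breaks at about 30 N. Then put the pin back in its stand, fully home, and stand the battery upright in the empty tray, leaving everything else on the bench alone.

Things in the scene. Friction and masses are not known exactly. Their poses are not given: they have to be found in the camera images.
- cradle: Grey charging cradle, fixed, 88x146x72 mm. Origin under its centre on the bench, z up, long side along y. Battery bay in its +y part (bay centre at y = +24 mm, rim 51 mm high), closed latch housing in its -y part (flat roof 72x52 mm, 72 mm high). More than 30 N of the pin against the latch or any other part of the cradle breaks it.
- slot (a point): Centre of the mouth of the slot in the roof of the latch housing, at [0, -42, 72] mm in the cradle's frame, same axes. The slot is 26 mm long along x and 9 mm wide along y, through a roof 4 mm thick. Under it, out of sight, is a latch block: hard level ledges 12 mm below the roof, between them an opening 10 mm long, anywhere up to 9 mm to either side of the slot's middle along x.
- bay (a point): Centre of the bay's rim, 51 mm above the bench, cradle's axes; bay 47x73 mm inside. The latch tab fills the opening between the hidden ledges; its top rests 16 to 26 mm below the roof (differs each time). It is sprung: yields from about 3 N, 6 to 13 N far down. After 3.5 to 6 mm of travel the battery pops up 14 mm and stays up; after 9 mm the tab meets a hard stop.
- pin: Release pin, upright in its stand at the start, 0.09 kg. Origin at the tip (lower end) of its rod, z up along the pin. A round steel rod, 6 mm thick and 70 mm long with a tapered tip; above it a steel collar 26 mm across, 4 mm thick; above that a black square grip 18x18 mm, 50 mm long, with a low cap, 127 mm in all.
- pin_grip (a point): Centre of the pin's grip, 99 mm above the tip; the collar's underside is 29 mm below this point. The grip's flat sides face the x and y axes of the pin.
- stand_hole (a point): Centre of the mouth of the hole in the top of the pin's stand, a square aluminium block 52x52 mm, 76 mm high, fixed. The hole is 12 mm across and 73 mm deep; when the pin is home its collar rests on the block's top, the tip 70 mm below this point.
- pack: Black battery pack, 44 mm (x) x 70 mm (y) x 85 mm high, 0.14 to 0.26 kg, standing in the bay with axes as the cradle's. Origin under its centre. Take it across its x sides (44 mm) near the top and lift it straight up by 60 mm or more to clear the bay.
- pack_center (a point): Centre of the battery pack, 42.5 mm above its underside. Locked, this point is 58.5 mm above the bench; popped up it is 72.5 mm above the bench, the pack's top then 115 mm high, 64 mm above the bay's rim.
- tray_floor (a point): Centre of the floor of the empty shallow grey tray, fixed, 120 mm (x) x 110 mm (y) outside, walls 4 mm thick and 28 mm high; this point lies 4 mm above the bench, axes along the tray's sides.
- screwdriver: screwdriver with red and black handle, 203 mm long, lying across the front of the bench (bystander, leave alone)
- carton_flat: flat brown carton 65x110x40 mm behind the cradle (bystander, leave alone)
- slitter: small steel-frame label slitter with a green core, 75x100x68 mm, behind the cradle to the right (bystander, leave alone)
- mouse: black computer mouse 108x62x36 mm at the right (bystander, leave alone)
- small_box_2: white carton 58x58x75 mm at the back left (bystander, leave alone)
- carton_blue: blue carton 100x68x45 mm at the back left (bystander, leave alone)
Things that resemble listed ones, but are neither listed nor needed, are in the scene too. There is more than one size of the pin; the one meant has the size given above.

How it is judged:
By the outcome, as a careful person would: the job done as asked, in the order asked, and still so for the second after the job is handed in, with the robot touching nothing.
It also fails if it takes over 72 s, if anything falls off the work surface, if the arm or the gripper's body presses on something with over 40 N, if the wrist force passes 120 N, or if a joint passes its speed limit or range.

### The arm

A 6-joint arm with a two-finger parallel gripper is mounted at the origin on a cart in front of the work surface, level with it; the furniture and walls round the work are solid. World frame = base frame: x ahead of the robot, y to its left, z up, the work surface at z = 0. Lengths are in mm, angles in rad, forces in N, time in s.
With the tool pointing down it reaches from about 300 to 775 mm from the base axis. Payload 14.6 kg.
Tool frame: the origin (TCP) lies at the centre of the arm's flange, where the gripper is bolted on; the fingertips stand 199 mm ahead of it and the grasp point (between the pads) lies 180 mm ahead of it; z points along the fingers, y is the line along which they close (so a half turn about z gives the same grasp; the last joint's range is limited). The gripper opens to 94 mm and grips with 3 to 60 N. Pads are 16 mm wide; open, the fingers measure 119 mm over their backs; the gripper's body (75 mm by 177 mm) begins 78 mm behind the grasp point.
Start: joints at [-1.373, 0.3, 1.521, -0, 1.321, -0.067], TCP at [143.938, -530.823, 404.646] pointing down, gripper open.
Joint ranges: [-3.03, 3.03], [-0.79, 2.21], [0.23, 2.52], [-1.04, 4.18], [0, 3.07], [-2.55, 2.55]. Speed limits (rad/s): [2.22, 2.22, 2.57, 3.14, 3.14, 3.14].

### API

Orientations are given as [roll, pitch, yaw] about the fixed x, y, z axes, in that order (R = Rz(yaw) Ry(pitch) Rx(roll)).
In Python, from cell import manip, optics, workorder gives the robot as it stands.
- The arm moves only by the tool step_arm, never from a script. Its argument "increments" is a list that holds one entry, the list of rows, each a list of 7 numbers: the turn, a rotation vector about the tool's x, y, z as a fraction of full scale, then the shift along the tool's x, y, z as a fraction of full scale, then the closure, from -1 (fully open) to 1 (shut). In form: [[[wx, wy, wz, tx, ty, tz, fingers], ...]]. A call has 1 to 5 rows; each row shifts and turns the commanded pose from where the row before left it, along the tool's axes as they then stand; what a row does not reach is not made up. Full scale, the value 1, is 40 mm for a shift and 45 degrees for a turn. A row lasts 1/10 s, in which the tool goes at most 50 mm and 8.59 degrees, less where a joint would pass 70% of its speed; a pose out of reach is approached as far as the arm can. A call with a number of a shift or a turn outside -1 to 1 is refused whole. A call with a gripper value outside its range is refused whole. The fingers move at their own pace and stop on an object; "newtons" is the grip in N (left out, the last holds). Time passes only in rows, so rows that do not move let the fingers close. It gives the time, the measured TCP pose, the force, the opening and the grip force at its end, in the units of the state.
- manip.read_state(): the state, without advancing time (a new reading comes with each control period).
- optics.camera(name): name is "side" or "top" or "wrist"; returns a dict with "frame" (384x512x3 uint8, red, green, blue), "range_z" (384x512 float32, mm along the optical axis (not along the pixel's ray), 0 where there is no reading), "mtx" (3x3 intrinsics, pixels), "cam_to_world" (4x4, takes a point from camera to world coordinates). Camera axes: x right, y down, z forward; pixel columns grow to the right and rows downward; lengths in mm; the calibration is good to about 2 mm. A picture is of the moment at which its call begins.
- workorder.sign_off(): hands the job in; it is judged then, once.
The state is a dict: "clock": time; "joints": joint angles; "qd": joint speeds; "effort": joint torques, N m; "eef_pos": TCP position; "eef_rot": TCP orientation; "wrist_force": force on the tool from outside, world axes, zero at the start; "moment": the same for the moment, N m; "finger_gap": finger opening in mm; "finger_force": force on a finger pad.
Only numpy, scipy, OpenCV 4.12 (cv2) and the standard library are available. Lean on these libraries where they do the work, as an engineer would, in place of code of your own. Each camera call takes 0.05 s, during which the arm holds its last target. There are 200 camera calls.

## Working session

There is one attempt and no reset: what is moved stays moved. The work goes in short steps, Python scripts to look and compute and a tool call to move; the robot and the scene stay as the last step left them, time stands still between calls to the robot, and variables do not carry over. Pictures are saved under pics/ and viewed, at most 10 in all, crops included, and the job is handed in when it is done.

Besides the shell and the picture viewer there is one more tool, called after "Emit:" in YAML: its name, and indented under it one key for each argument. step_arm: Moves the arm, as the interface text tells. Its arguments: {"type":"object","properties":{"increments":{"type":"array","items":{"type":"array","items":{"type":"array","items":{"type":"number"}}}},"newtons":{"type":"number"}},"required":["increments"]}

```bash
ls; mkdir -p pics
cat > h.py <<'E'
import numpy as np, cv2
from cell import manip, optics, workorder
def cam(n):
    c=optics.camera(n); np.savez(f'/tmp/{n}.npz',**c); return c
def pts(c):
    z=c['range_z']; K=c['mtx']; v,u=np.mgrid[:z.shape[0],:z.shape[1]]
    P=np.stack([(u-K[0,2])/K[0,0]*z,(v-K[1,2])/K[1,1]*z,z,np.ones_like(z)],-1)@c['cam_to_world'].T
    P=P[...,:3]; P[z<=0]=np.nan; return P
E
python3 - <<'E'
from h import *
for n in ('top','side'):
    c=cam(n); cv2.imwrite(f'pics/{n}1.png',c['frame'][...,::-1]); print(n,c['mtx'].round(1).tolist(),c['cam_to_world'].round(3).tolist())
print(manip.read_state())
E
```

```text
pics
top [[447.2, 0.0, 249.1], [0.0, 447.2, 194.5], [0.0, 0.0, 1.0]] [[-0.011, -0.985, 0.17, 372.2], [-1.0, 0.01, -0.008, -152.371], [0.007, -0.17, -0.985, 1237.298], [0.0, 0.0, 0.0, 1.0]]
side [[367.2, 0.0, 255.9], [0.0, 367.2, 188.3], [0.0, 0.0, 1.0]] [[-0.965, -0.173, 0.198, 390.698], [-0.262, 0.607, -0.75, 523.564], [0.009, -0.775, -0.631, 655.337], [0.0, 0.0, 0.0, 1.0]]
{'clock': 0.1, 'joints': array([-1.37260818e+00,  3.00397878e-01,  1.52148965e+00, -3.17452493e-05,
        1.32068401e+00, -6.66105340e-02]), 'qd': array([-1.99225706e-04, -4.22238017e-04, -1.69721077e-03,  2.96341487e-04,
        6.99282970e-05,  2.20846157e-03]), 'effort': array([ 1.76518624e-03, -5.32644475e+01, -3.53284156e+01,  7.09405169e-02,
        2.34515715e-02, -5.47803313e-05]), 'eef_pos': array([ 143.92778978, -530.80835661,  404.16507098]), 'eef_rot': array([-3.14061389e+00, -3.44741810e-05,  2.64806532e-01]), 'wrist_force': array([-0.21166562, -0.10718555, -0.05966746]), 'moment': array([-0.00446508, -0.02268598,  0.03102444]), 'finger_force': 0.0, 'finger_gap': 94.17401090333887}
```

View pics/top1.png

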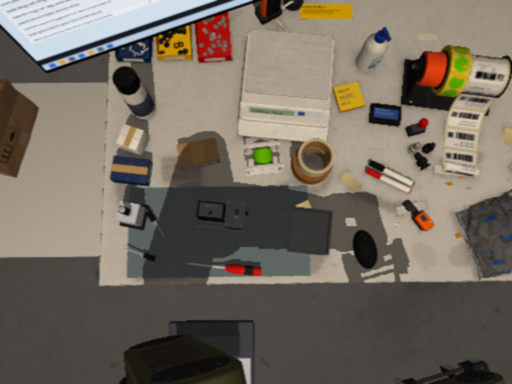

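View pics/side1.png

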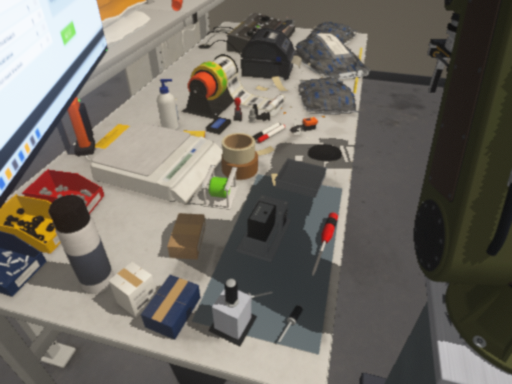

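Top view: cradle near (222,214) with the pack in its left half and the slot housing on the right. The tray is near (310,230), the pin in its stand near (130,213), and a smaller decoy pin lies at (145,255). The side view agrees: stand at (232,312), cradle at (265,222).

Run:
```python
from h import *
def rect(P,m,zlo,zhi,name):
    s=m&(P[...,2]>zlo)&(P[...,2]<zhi)
    n,l,st,ce=cv2.connectedComponentsWithStats(s.astype(np.uint8))
    for i in range(1,n):
        if st[i,4]<12: continue
        q=P[l==i]; r=cv2.minAreaRect(q[:,:2].astype(np.float32))
        print(name,st[i,4],np.round(r[0],1),np.round(r[1],1),round(r[2],1),'z',np.round(np.median(q[:,2]),1),'bbox',q.min(0).round(),q.max(0).round())
for n in ('top','side'):
    c=dict(np.load(f'/tmp/{n}.npz')); P=pts(c)
    reg=(P[...,0]>250)&(P[...,0]<560)&(P[...,1]>-420)&(P[...,1]<220)
    if n=='top':
        for p in [(130,213),(211,211),(238,214),(310,230),(145,255)]: print(p,P[p[1],p[0]].round(1))
    rect(P,reg,90,110,n+' packtop'); rect(P,reg,62,80,n+' 70ish'); rect(P,reg,110,150,n+' pintop'); rect(P,reg,18,33,n+' tray')
```

```text
(130, 213) [525.9 148.3  80.7]
(211, 211) [526.3 -63.9 101.1]
(238, 214) [ 523.9 -132.2   54.1]
(310, 230) [ 483.8 -330.1    3.3]
(145, 255) [419.5 119.9  19.6]
top packtop 472 [529.6 -63.1] [70.9 44.2] 85.0 z 101.5 bbox [ 505. -100.   90.] [553. -28. 109.]
top packtop 19 [525.6 149.8] [ 7.2 19. ] 46.2 z 98.1 bbox [519. 146.  91.] [535. 159. 109.]
top 70ish 313 [529.9 155.8] [53.  52.5] 78.5 z 76.3 bbox [500. 125.  62.] [559. 186.  80.]
top 70ish 518 [ 523.4 -123.2] [54.8 72.4] 83.2 z 72.5 bbox [ 485. -154.   62.] [559. -93.  79.]
top pintop 66 [529.2 155.3] [17.5 17.5] 72.9 z 130.9 bbox [520. 145. 112.] [537. 166. 138.]
top tray 27 [525.2 130.5] [ 2.7 49.9] 77.4 z 24.8 bbox [501. 125.  20.] [550. 137.  31.]
top tray 81 [ 510.5 -289.8] [34.8 73.7] 80.9 z 29.7 bbox [ 477. -312.   20.] [ 548. -269.   33.]
top tray 220 [ 477.6 -348.7] [ 72.5 125.8] 85.4 z 29.0 bbox [ 414. -388.   18.] [ 542. -308.   33.]
top tray 26 [526.  106.9] [38.2  9.6] 41.8 z 20.0 bbox [509.  98.  18.] [541. 121.  25.]
top tray 65 [ 439.  -274.5] [59.1 31.8] 34.7 z 29.6 bbox [ 423. -303.   24.] [ 471. -263.   33.]
[... 249 characters left out ...]
[521. 158.  91.] [539. 171. 110.]
side 70ish 446 [527.3 -85. ] [125.7  71.6] 84.2 z 70.4 bbox [ 486. -151.   62.] [559. -21.  80.]
side 70ish 670 [530.2 160.6] [53.5 52.8] 79.9 z 74.5 bbox [500. 134.  62.] [560. 191.  80.]
side pintop 166 [529.8 161.1] [17.7 17.6] 71.9 z 127.8 bbox [520. 152. 110.] [540. 171. 134.]
side tray 408 [ 481.5 -321.3] [117.1 124. ] 82.6 z 26.5 bbox [ 414. -386.   18.] [ 550. -258.   32.]
side tray 248 [ 379.8 -139.5] [95.6 22.9] 83.3 z 23.0 bbox [ 364. -186.   18.] [394. -92.  28.]
side tray 174 [502.6 -65.7] [137.7  48.3] 57.6 z 25.7 bbox [ 486. -137.   18.] [559. -14.  33.]
side tray 157 [520.  175.4] [71.4 36.3] 33.6 z 25.1 bbox [500. 141.  18.] [559. 191.  33.]
```

Emit:
step_arm:
  increments:
    - [[0, 0, -0.19, 0, 0, 0, -1], [0, 0, -0.19, 0, 0, 0, -1], [0, 0, -0.19, 0, 0, 0, -1], [0, 0, -0.19, 0, 0, 0, -1]]

```text
clock: 0.5
eef_pos: [143.9, -530.8, 404.3]
eef_rot: [-3.141, -0.0, 0.868]
wrist_force: [-0.9, 0.2, 0.9]
finger_gap: 93.7
finger_force: 0.0
```

Emit:
step_arm:
  increments:
    - [[0, 0, -0.19, 0, 0, 0, -1], [0, 0, -0.19, 0, 0, 0, -1], [0, 0, -0.19, 0, 0, 0, -1], [0, 0, -0.19, 0, 0, 0, -1]]

```text
clock: 0.9
eef_pos: [143.9, -530.8, 404.3]
eef_rot: [-3.141, -0.001, 1.465]
wrist_force: [0.7, -0.1, 0.2]
finger_gap: 94.0
finger_force: 0.0
```

Emit:
step_arm:
  increments:
    - [[0, 0, 0, 0.8, 0.55, 0, -1], [0, 0, 0, 0.8, 0.55, 0, -1], [0, 0, 0, 0.8, 0.55, 0, -1], [0, 0, 0, 0.8, 0.55, 0, -1], [0, 0, 0, 0.8, 0.55, 0, -1]]

```text
clock: 1.4
eef_pos: [271.9, -382.8, 404.4]
eef_rot: [-3.141, -0.0, 1.458]
wrist_force: [0.3, -1.1, 0.4]
finger_gap: 93.8
finger_force: 0.0
```

Emit:
step_arm:
  increments:
    - [[0, 0, 0, 0.8, 0.55, 0, -1], [0, 0, 0, 0.8, 0.55, 0, -1], [0, 0, 0, 0.8, 0.55, 0, -1], [0, 0, 0, 0.8, 0.55, 0, -1], [0, 0, 0, 0.8, 0.55, 0, -1]]

```text
clock: 1.9
eef_pos: [399.2, -236.1, 404.5]
eef_rot: [-3.141, -0.0, 1.459]
wrist_force: [0.7, -0.4, -0.3]
finger_gap: 93.9
finger_force: 0.0
```

Emit:
step_arm:
  increments:
    - [[0, 0, 0, 0.8, 0.55, 0, -1], [0, 0, 0, 0.8, 0.55, 0, -1], [0, 0, 0, 0.8, 0.55, 0, -1], [0, 0, 0, 0.8, 0.55, 0, -1], [0, 0, 0, 0.8, 0.55, 0, -1]]

```text
clock: 2.4
eef_pos: [526.4, -89.3, 404.4]
eef_rot: [-3.141, -0.0, 1.459]
wrist_force: [1.3, -0.3, 0.1]
finger_gap: 94.1
finger_force: 0.0
```

Run:
```python
from h import *
c=cam('wrist'); cv2.imwrite('pics/w1.png',c['frame'][...,::-1]); print(c['mtx'].round(1).tolist(),c['cam_to_world'].round(3).tolist(), (c['range_z']>0).mean())
```

```text
[[278.6, 0.0, 257.3], [0.0, 278.6, 184.7], [0.0, 0.0, 1.0]] [[0.994, -0.108, -0.029, 535.068], [-0.112, -0.959, -0.26, -13.95], [0.0, 0.261, -0.965, 384.587], [0.0, 0.0, 0.0, 1.0]] 0.9960530598958334
```

View pics/w1.png

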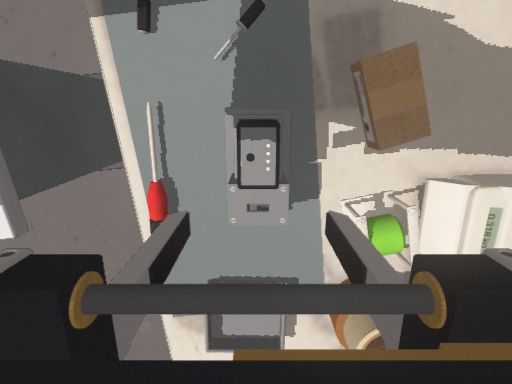

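The wrist view shows the slot at (258,208) in the housing roof, the pack at (258,155), the tray at (245,315) and the lying decoy pin at (240,30).

Run:
```python
from h import *
c=dict(np.load('/tmp/wrist.npz')); P=pts(c)
def rect(s,name,mn=60):
    n,l,st,ce=cv2.connectedComponentsWithStats(s.astype(np.uint8))
    for i in range(1,n):
        if st[i,4]<mn: continue
        q=P[l==i]; r=cv2.minAreaRect(q[:,:2].astype(np.float32)); print(name,st[i,4],ce[i].round(1),np.round(r[0],1),np.round(r[1],1),round(r[2],1),'z',np.median(q[:,2]).round(1))
z=P[...,2]; u=np.arange(512)[None]; v=np.arange(384)[:,None]
rect((z>95)&(z<107)&(v<200)&(u>200)&(u<300),'pack')
rect((z>66)&(z<77)&(v<240)&(u>215)&(u<300),'roof')
rect((z>20)&(z<33)&(v>270)&(u>195)&(u<300),'tray')
g=cv2.cvtColor(c['frame'],cv2.COLOR_RGB2GRAY)
print(g[200:217,242:275])
# slot: ray intersect with z=72
K=c['mtx'];T=c['cam_to_world']
def hit(u,v,h):
    d=T[:3,:3]@np.array([(u-K[0,2])/K[0,0],(v-K[1,2])/K[1,1],1]); o=T[:3,3]; return (o+d*(h-o[2])/d[2]).round(1)
for p in [(246,204),(270,204),(246,212),(270,212),(258,208)]: print(p,hit(*p,72))
```

```text
pack 2832 [258.  154.7] [530.7 -60.5] [68.9 44.1] 83.6 z 101.5
roof 2170 [257.9 205.2] [ 523.8 -122.1] [51.9 72.1] 83.3 z 72.0
tray 661 [240.4 339.4] [ 478.4 -343.3] [ 72.3 124.1] 83.5 z 27.9
[[146 144 144 144 145 145 145 144 143 145 144 144 143 143 142 144 143 142
  144 144 142 144 141 142 143 142 143 144 143 145 145 145 144]
 [146 144 143 143 145 144 145 144 144 144 142 145 142 144 144 144 144 144
  142 145 142 143 144 143 142 144 142 144 144 143 142 141 144]
 [145 144 145 145 144 146 145 146 144 144 142 143 144 144 142 144 141 142
  141 142 143 143 144 143 143 145 143 143 143 144 143 144 143]
 [144 144 145 143 138 132 132 134 133 132 132 132 134 131 135 137 140 137
  138 136 138 135 140 138 137 137 138 140 143 143 141 143 143]
 [145 145 145 143 131  87  81  94 118 121 124 123 125 127 123 114 116 115
  115 112 115 114 112 113 117 114 117 129 144 143 144 144 142]
 [143 146 146 144 127  76  63  84 118 116 114 116 115 115 113  90  96  99
   95  98  97  98  95  95  96  97 103 128 145 144 143 144 140]
 [146 146 145 140 126  80  62  82 117 114 115 114 115 115 108  67  70  69
   78  94  9
[... 891 characters left out ...]
143 142 143 143 142 142 142 144 143 144 142 144 143 143
  145 143 142 142 142 142 144 143 143 143 144 141 142 142 144]
 [145 143 143 143 143 145 144 143 143 143 144 145 145 143 144 142 144 145
  143 142 143 143 144 142 144 141 143 144 142 142 144 144 144]
 [146 143 143 145 145 144 143 142 143 142 141 143 142 143 143 143 143 143
  144 142 143 143 145 144 143 144 142 143 143 144 146 143 145]
 [144 143 140 144 144 143 144 143 144 143 144 143 144 143 145 144 141 142
  142 143 141 144 142 144 145 144 145 146 145 144 144 145 143]]
(246, 204) [ 509.7 -120.2   72. ]
(270, 204) [ 538.  -123.4   72. ]
(246, 212) [ 508.5 -130.2   72. ]
(270, 212) [ 537.  -133.4   72. ]
(258, 208) [ 523.3 -126.8   72. ]
```

Emit:
step_arm:
  increments:
    - [[0, 0, 0, 0.88, -0.08, 0, -1], [0, 0, 0, 0.88, -0.08, 0, -1], [0, 0, 0, 0.88, -0.08, 0, -1], [0, 0, 0, 0.88, -0.08, 0, -1]]

```text
clock: 2.85
eef_pos: [528.5, 51.9, 404.4]
eef_rot: [-3.141, 0.0, 1.459]
wrist_force: [1.1, -0.3, 0.6]
finger_gap: 93.8
finger_force: 0.0
```

Emit:
step_arm:
  increments:
    - [[0, 0, 0, 0.88, -0.08, 0, -1], [0, 0, 0, 0.88, -0.08, 0, -1], [0, 0, 0, 0.88, -0.08, 0, -1], [0, 0, 0, 0.88, -0.08, 0, -1], [0, 0, 0, 0, 0, 0, -1]]

```text
clock: 3.35
eef_pos: [531.3, 195.1, 404.1]
eef_rot: [-3.141, -0.0, 1.462]
wrist_force: [1.1, -0.9, 0.5]
finger_gap: 94.0
finger_force: 0.0
```

Run:
```python
from h import *
c=dict(np.load('/tmp/wrist.npz')); P=pts(c); print(P[203:213,245:272,2].round(0).astype(int))
c=cam('wrist'); cv2.imwrite('pics/w2.png',c['frame'][...,::-1]); P=pts(c); z=P[...,2]
print(c['cam_to_world'].round(3).tolist()); print(manip.read_state()['eef_pos'])
def rect(s,name,mn=30):
    n,l,st,ce=cv2.connectedComponentsWithStats(s.astype(np.uint8))
    for i in range(1,n):
        if st[i,4]<mn: continue
        q=P[l==i]; r=cv2.minAreaRect(q[:,:2].astype(np.float32)); print(name,st[i,4],ce[i].round(1),np.round(r[0],1),np.round(r[1],1),round(r[2],1),'z',np.median(q[:,2]).round(1))
near=np.hypot(P[...,0]-529,P[...,1]-157)<60
rect(near&(z>127)&(z<140),'cap'); rect(near&(z>71)&(z<85),'block'); rect(near&(z>77.5)&(z<84),'collar'); rect(near&(z>118)&(z<140),'griptop')
print(z[near].max())
```

```text
[[                  72                   72                   73
                    72                   72                   72
                    71                   73                   73
                    72                   70                   71
                    72                   72                   72
                    72                   71                   72
                    73                   72                   72
                    72                   72                   71
                    73                   71                   73]
 [                  73                   72                   71
                    60                   59                   55
                    55                   55                   56
                    54                   55                   55
                    11                   60                   60
                    60                   61                   61
                    60                   61                   60
                    59                   60                
[... 4552 characters left out ...]
         73
                    71                   72                   72
                    71                   72                   71
                    71                   72                   71]]
[[0.994, -0.105, -0.029, 539.671], [-0.109, -0.96, -0.26, 270.462], [-0.0, 0.261, -0.965, 384.278], [0.0, 0.0, 0.0, 1.0]]
[531.45562119 193.3842355  404.07561505]
cap 293 [260.2 226.2] [530.3 159. ] [17.5 17.5] 71.6 z 131.8
block 1452 [259.8 204.2] [530.5 158.5] [53.1 52.1] 78.3 z 76.0
collar 119 [259.  204.2] [529.5 162.5] [26.3 18.1] 3.0 z 79.9
griptop 366 [260.2 224.5] [530.5 159.1] [17.7 18.4] 73.5 z 131.3
339.6848545851541<stdin>:2: RuntimeWarning: invalid value encountered in cast
```

View pics/w2.png

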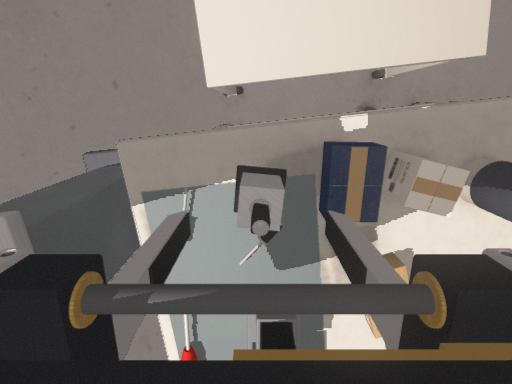

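Depth inside the slot resolves it: ledges at z≈60 and the tab at z≈55, in the opening left of the slot's middle (about −4.8 mm in cradle x). I will confirm that by touch. The pin stands at (530.4,158.7), seen at (260,226), and its cap is at 132, so the size is right.

Emit:
step_arm:
  increments:
    - [[0, 0, 0.118, 0, 0, 0, -1], [0, 0, 0.118, 0, 0, 0, -1], [0, 0, 0, -0.84, 0.23, 0, -1], [0, 0, 0, 0, 0, 0.4, -1], [0, 0, 0, 0, 0, 0, -1]]

```text
clock: 3.9
eef_pos: [530.6, 155.6, 387.1]
eef_rot: [-3.139, 0.002, 1.271]
wrist_force: [-1.5, 0.1, -0.2]
finger_gap: 94.0
finger_force: 0.0
```

Emit:
step_arm:
  increments:
    - [[0, 0, 0, 0.04, 0, 0.85, -1], [0, 0, 0, 0, 0, 0.85, -1], [0, 0, 0, 0, 0, 0.6, -1], [0, 0, 0, 0, 0, 0, -1]]

```text
clock: 4.3
eef_pos: [530.7, 158.3, 294.1]
eef_rot: [-3.137, 0.003, 1.273]
wrist_force: [0.4, 0.2, 0.6]
finger_gap: 93.9
finger_force: 0.0
```

Emit:
step_arm:
  increments:
    - [[0, 0, 0, 0, 0, 0.22, -1], [0, 0, 0, 0, 0, 0, -1], [0, 0, 0, 0, 0, 0, 1], [0, 0, 0, 0, 0, 0, 1], [0, 0, 0, 0, 0, 0, 1]]
  newtons: 40

```text
clock: 4.8
eef_pos: [531.2, 158.6, 288.5]
eef_rot: [3.141, -0.001, 1.273]
wrist_force: [-0.3, -0.5, -0.3]
finger_gap: 73.2
finger_force: 0.0
```

Emit:
step_arm:
  increments:
    - [[0, 0, 0, 0, 0, 0, 1], [0, 0, 0, 0, 0, 0, 1], [0, 0, 0, 0, 0, 0, 1], [0, 0, 0, 0, 0, 0, 1], [0, 0, 0, 0, 0, 0, 1]]

```text
clock: 5.3
eef_pos: [531.1, 158.6, 287.8]
eef_rot: [-3.142, 0.0, 1.273]
wrist_force: [0.2, 0.7, -0.1]
finger_gap: 33.5
finger_force: 0.0
```

Emit:
step_arm:
  increments:
    - [[0, 0, 0, 0, 0, 0, 1], [0, 0, 0, 0, 0, 0, 1], [0, 0, 0, 0, 0, 0, 1], [0, 0, 0, 0, 0, 0, 1], [0, 0, 0, 0, 0, 0, 1]]

```text
clock: 5.8
eef_pos: [531.1, 158.6, 287.8]
eef_rot: [-3.142, -0.0, 1.273]
wrist_force: [-0.3, -0.1, -0.4]
finger_gap: 17.4
finger_force: 40.0
```

Emit:
step_arm:
  increments:
    - [[0, 0, 0, 0, 0, -0.5, 1], [0, 0, 0, 0, 0, -0.8, 1], [0, 0, 0, 0, 0, -0.9, 1], [0, 0, 0, 0, 0, -0.9, 1], [0, 0, 0, 0, 0, 0, 1]]

```text
clock: 6.3
eef_pos: [531.2, 158.6, 416.7]
eef_rot: [3.135, -0.004, 1.273]
wrist_force: [-0.2, -0.7, -1.2]
finger_gap: 17.7
finger_force: 40.0
```

Emit:
step_arm:
  increments:
    - [[0, 0, -0.12, 0, 0, 0, 1], [0, 0, -0.12, 0, 0, 0, 1], [0, 0, 0, -0.45, 0.03, 0, 1], [0, 0, 0, -0.89, 0.06, 0, 1], [0, 0, 0, -0.89, 0.06, 0, 1]]

```text
clock: 6.8
eef_pos: [527.1, 68.5, 410.7]
eef_rot: [-3.14, 0.0, 1.463]
wrist_force: [-0.2, -0.6, -1.1]
finger_gap: 17.4
finger_force: 40.0
```

Emit:
step_arm:
  increments:
    - [[0, 0, 0, -0.89, 0.06, 0, 1], [0, 0, 0, -0.89, 0.06, 0, 1], [0, 0, 0, -0.89, 0.06, 0, 1], [0, 0, 0, -0.89, 0.06, 0, 1], [0, 0, 0, -0.89, 0.06, 0, 1]]

```text
clock: 7.3
eef_pos: [519.6, -110.4, 410.9]
eef_rot: [-3.14, -0.0, 1.462]
wrist_force: [-0.6, -0.1, -1.1]
finger_gap: 17.9
finger_force: 40.0
```

Emit:
step_arm:
  increments:
    - [[0, 0, 0, -0.42, 0.03, 0, 1], [0, 0, 0, 0, 0, 0, 1], [0, 0, 0, 0, 0, 0, 1]]

```text
clock: 7.6
eef_pos: [519.3, -125.6, 411.1]
eef_rot: [-3.141, -0.0, 1.461]
wrist_force: [0.3, -0.8, -0.5]
finger_gap: 17.3
finger_force: 40.0
```

Emit:
step_arm:
  increments:
    - [[0, 0, 0, -0.015, -0.015, 0.6, 1], [0, 0, 0, 0, 0, 0.58, 1], [0, 0, 0, 0, 0, 0, 1], [0, 0, 0, 0, 0, 0, 1]]

```text
clock: 8.0
eef_pos: [518.9, -125.6, 365.1]
eef_rot: [-3.141, -0.0, 1.463]
wrist_force: [-0.6, 0.8, -0.2]
finger_gap: 18.0
finger_force: 40.0
```

Run:
```python
from h import *
s=manip.read_state(); print(s['eef_pos'],s['eef_rot'])
c=cam('wrist'); f=c['frame'][...,::-1]; K=c['mtx'];T=c['cam_to_world']
P=pts(c)
def hit(u,v,h):
    d=T[:3,:3]@np.array([(u-K[0,2])/K[0,0],(v-K[1,2])/K[1,1],1]); o=T[:3,3]; return (o+d*(h-o[2])/d[2]).round(1)
def proj(p):
    q=np.linalg.inv(T)@np.append(p,1); return (K@q[:3]/q[2])[:2].round(1)
print('tip expected px',proj([s['eef_pos'][0],s['eef_pos'][1],s['eef_pos'][2]-281.8]),'slot exp',proj([522.7,-126.5,72]))
u,v=proj([522,-126,75]).astype(int); print(u,v)
cr=f[v-70:v+50,u-80:u+80]; cv2.imwrite('pics/w3.png',cv2.resize(cr,None,fx=5,fy=5,interpolation=cv2.INTER_CUBIC)); print('crop origin',u-80,v-70)
```

```text
[ 518.85921407 -125.56022048  365.08736331] [-3.14138341e+00 -1.02595943e-04  1.46281316e+00]
tip expected px [257.  189.5] slot exp [260.9 186.9]
260 187
crop origin 180 117
```

View pics/w3.png

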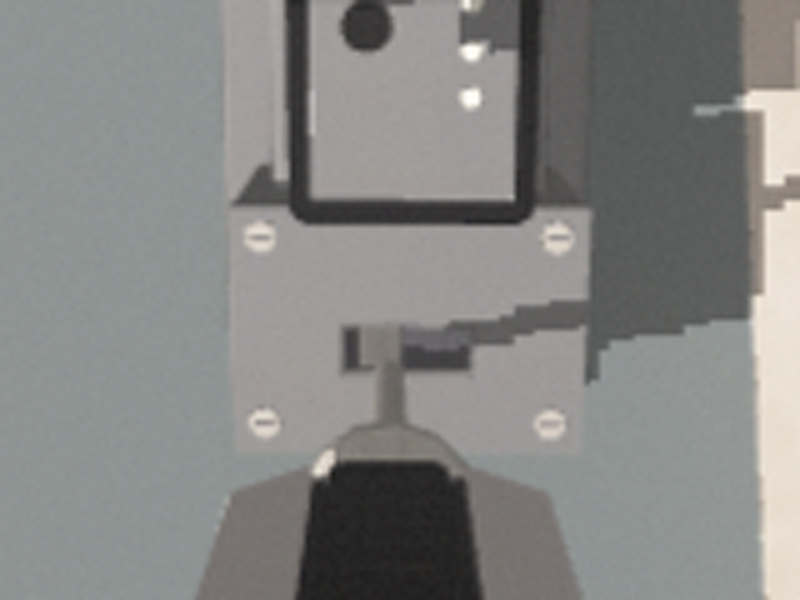

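The crop shows the slot spanning crop (343–470, 325–373), with the bright tab area at 358–400. The rod is centred at about 391, its tip just above the slot. I'll shift about −2 mm in x and −0.8 mm in y, then enter gently.

Emit:
step_arm:
  increments:
    - [[0, 0, 0, -0.02, -0.05, 0, 1], [0, 0, 0, 0, 0, 0.2, 1], [0, 0, 0, 0, 0, 0.05, 1], [0, 0, 0, 0, 0, 0.05, 1], [0, 0, 0, 0, 0, 0, 1]]

```text
clock: 8.55
eef_pos: [516.5, -126.9, 352.4]
eef_rot: [-3.141, -0.0, 1.462]
wrist_force: [-0.2, -1.0, -1.5]
finger_gap: 17.9
finger_force: 40.0
```

Emit:
step_arm:
  increments:
    - [[0, 0, 0, 0, 0, 0.07, 1], [0, 0, 0, 0, 0, 0.07, 1], [0, 0, 0, 0, 0, 0.06, 1], [0, 0, 0, 0, 0, 0, 1]]

```text
clock: 8.95
eef_pos: [516.5, -126.8, 344.2]
eef_rot: [-3.141, -0.0, 1.462]
wrist_force: [1.4, 1.6, -2.1]
finger_gap: 17.8
finger_force: 40.0
```

Emit:
step_arm:
  increments:
    - [[0, 0, 0, 0, 0, 0.04, 1], [0, 0, 0, 0, 0, 0.04, 1], [0, 0, 0, 0, 0, 0, 1]]

```text
clock: 9.25
eef_pos: [516.5, -126.9, 341.3]
eef_rot: [-3.141, -0.0, 1.462]
wrist_force: [0.8, 1.4, -1.7]
finger_gap: 17.5
finger_force: 40.0
```

Emit:
step_arm:
  increments:
    - [[0, 0, 0, 0, 0, 0.025, 1], [0, 0, 0, 0, 0, 0, 1]]

```text
clock: 9.45
eef_pos: [516.6, -126.9, 340.4]
eef_rot: [3.141, -0.0, 1.462]
wrist_force: [0.4, 1.2, -0.9]
finger_gap: 17.6
finger_force: 40.0
```

Emit:
step_arm:
  increments:
    - [[0, 0, 0, 0, 0, 0.03, 1], [0, 0, 0, 0, 0, 0, 1]]

```text
clock: 9.65
eef_pos: [516.6, -126.9, 339.1]
eef_rot: [3.142, -0.0, 1.462]
wrist_force: [0.5, 1.0, -0.7]
finger_gap: 17.6
finger_force: 40.0
```

Emit:
step_arm:
  increments:
    - [[0, 0, 0, 0, 0, 0.03, 1], [0, 0, 0, 0, 0, 0, 1]]

```text
clock: 9.85
eef_pos: [516.6, -126.9, 337.9]
eef_rot: [-3.142, -0.0, 1.462]
wrist_force: [0.2, 1.3, -0.9]
finger_gap: 17.7
finger_force: 40.0
```

Emit:
step_arm:
  increments:
    - [[0, 0, 0, 0, 0, 0.03, 1], [0, 0, 0, 0, 0, 0, 1]]

```text
clock: 10.05
eef_pos: [516.6, -126.9, 336.8]
eef_rot: [3.141, 0.0, 1.462]
wrist_force: [0.4, 2.4, 0.8]
finger_gap: 17.8
finger_force: 40.0
```

Emit:
step_arm:
  increments:
    - [[0, 0, 0, 0, 0, 0.03, 1], [0, 0, 0, 0, 0, 0, 1]]

```text
clock: 10.25
eef_pos: [516.6, -126.9, 335.9]
eef_rot: [3.141, 0.0, 1.462]
wrist_force: [-0.3, 3.0, 3.3]
finger_gap: 17.7
finger_force: 40.0
```

Emit:
step_arm:
  increments:
    - [[0, 0, 0, 0, 0, 0.03, 1], [0, 0, 0, 0, 0, 0, 1]]

```text
clock: 10.45
eef_pos: [516.6, -126.9, 334.8]
eef_rot: [3.141, 0.0, 1.462]
wrist_force: [-0.9, 2.4, 5.2]
finger_gap: 18.0
finger_force: 40.0
```

Emit:
step_arm:
  increments:
    - [[0, 0, 0, 0, 0, 0.03, 1], [0, 0, 0, 0, 0, 0, 1]]

```text
clock: 10.65
eef_pos: [516.6, -126.9, 333.6]
eef_rot: [3.141, 0.0, 1.462]
wrist_force: [-1.1, 2.6, 5.5]
finger_gap: 17.7
finger_force: 40.0
```

Emit:
step_arm:
  increments:
    - [[0, 0, 0, 0, 0, 0.03, 1], [0, 0, 0, 0, 0, 0, 1]]

```text
clock: 10.85
eef_pos: [516.6, -126.9, 332.5]
eef_rot: [3.141, 0.0, 1.462]
wrist_force: [-0.1, 3.2, 6.1]
finger_gap: 17.8
finger_force: 40.0
```

Emit:
step_arm:
  increments:
    - [[0, 0, 0, 0, 0, 0.025, 1], [0, 0, 0, 0, 0, 0, 1]]

```text
clock: 11.05
eef_pos: [516.6, -126.9, 331.5]
eef_rot: [3.141, 0.0, 1.462]
wrist_force: [-1.4, 3.1, 6.3]
finger_gap: 17.6
finger_force: 40.0
```

```bash
cat > pk.py <<'E'
from h import *
c=cam('top'); P=pts(c); m=(np.hypot(P[...,0]-530,P[...,1]+50)<18); print('pack top z',np.nanmedian(P[m][:,2]).round(1)); s=manip.read_state(); print(s['eef_pos'].round(2),s['wrist_force'].round(1))
E
python3 pk.py
```

```text
pack top z 112.4
[ 516.6  -126.89  331.5 ] [-0.8  2.9  6.1]
```

Run:
```python
from h import *
for n in ('top','side'):
    c=cam(n); P=pts(c); m=(np.hypot(P[...,0]-530,P[...,1]+50)<18); print(n,np.nanpercentile(P[m][:,2],[5,25,50,75,95]).round(1),m.sum())
```

```text
top [112.2 114.3 115.9 117.2 119.9] 36
side [113.3 114.8 389.2 408.5 424.6] 394
```

Emit:
step_arm:
  increments:
    - [[0, 0, 0, 0, 0, -0.2, 1], [0, 0, 0, 0, 0, -0.6, 1], [0, 0, 0, 0, 0, -0.9, 1], [0, 0, 0, 0, 0, -0.4, 1], [0, 0, 0, 0, 0, 0, 1]]

```text
clock: 11.7
eef_pos: [516.5, -127.0, 417.4]
eef_rot: [3.138, 0.001, 1.462]
wrist_force: [0.5, -0.3, -0.5]
finger_gap: 17.7
finger_force: 40.0
```

Emit:
step_arm:
  increments:
    - [[0, 0, 0, 0.45, -0.026, 0, 1], [0, 0, 0, 0.89, -0.052, 0, 1], [0, 0, 0, 0.89, -0.052, 0, 1], [0, 0, 0, 0.89, -0.052, 0, 1], [0, 0, 0, 0.89, -0.052, 0, 1]]

```text
clock: 12.2
eef_pos: [524.5, 34.8, 413.7]
eef_rot: [-3.14, 0.001, 1.461]
wrist_force: [0.7, -0.3, -0.4]
finger_gap: 17.3
finger_force: 40.0
```

Emit:
step_arm:
  increments:
    - [[0, 0, 0, 0.89, -0.052, 0, 1], [0, 0, 0, 0.89, -0.052, 0, 1], [0, 0, 0, 0.89, -0.052, 0, 1], [0, 0, 0, 0.45, -0.026, 0, 1], [0, 0, 0, 0, 0, 0, 1]]

```text
clock: 12.7
eef_pos: [530.9, 160.2, 413.5]
eef_rot: [-3.14, 0.001, 1.464]
wrist_force: [0.8, 0.4, -1.0]
finger_gap: 17.7
finger_force: 40.0
```

Emit:
step_arm:
  increments:
    - [[0, 0, 0.12, 0, 0, 0, 1], [0, 0, 0.12, 0, 0, 0, 1], [0, 0, 0, 0, 0, 0, 1], [0, 0, 0, 0, 0, 0, 1]]

```text
clock: 13.1
eef_pos: [531.1, 157.7, 414.5]
eef_rot: [-3.141, 0.001, 1.275]
wrist_force: [0.0, -0.6, -1.9]
finger_gap: 17.8
finger_force: 40.0
```

```bash
python3 pk.py
```

```text
pack top z 115.9
[531.1  157.84 414.64] [-0.7 -0.4 -1.3]
```

Emit:
step_arm:
  increments:
    - [[0, 0, 0, 0.02, -0.006, 0.6, 1], [0, 0, 0, 0, 0, 0.57, 1], [0, 0, 0, 0, 0, 0.2, 1], [0, 0, 0, 0, 0, 0.1, 1], [0, 0, 0, 0, 0, 0, 1]]

```text
clock: 13.65
eef_pos: [531.2, 159.2, 356.6]
eef_rot: [3.141, -0.0, 1.274]
wrist_force: [1.0, -0.3, -0.4]
finger_gap: 17.5
finger_force: 40.0
```

Emit:
step_arm:
  increments:
    - [[0, 0, 0, -0.01, 0, 0.5, 1], [0, 0, 0, 0, 0, 0.5, 1], [0, 0, 0, 0, 0, 0.4, 1], [0, 0, 0, 0, 0, 0.12, 1], [0, 0, 0, 0, 0, 0, 1]]

```text
clock: 14.15
eef_pos: [531.1, 158.9, 295.9]
eef_rot: [3.141, -0.0, 1.274]
wrist_force: [-0.6, 0.5, -0.9]
finger_gap: 17.5
finger_force: 40.0
```

Emit:
step_arm:
  increments:
    - [[0, 0, 0, 0, 0, 0, 1], [0, 0, 0, 0, 0, 0.05, 1], [0, 0, 0, 0, 0, 0, 1]]

```text
clock: 14.45
eef_pos: [531.0, 158.9, 293.9]
eef_rot: [3.141, -0.0, 1.273]
wrist_force: [0.1, 0.5, -1.0]
finger_gap: 17.9
finger_force: 40.0
```

Emit:
step_arm:
  increments:
    - [[0, 0, 0, 0, 0, 0.05, 1], [0, 0, 0, 0, 0, 0.05, 1], [0, 0, 0, 0, 0, 0, 1], [0, 0, 0, 0, 0, 0, 1]]

```text
clock: 14.85
eef_pos: [531.0, 158.9, 289.4]
eef_rot: [-3.142, 0.0, 1.273]
wrist_force: [-0.2, 0.7, -1.6]
finger_gap: 18.1
finger_force: 40.0
```

Emit:
step_arm:
  increments:
    - [[0, 0, 0, 0, 0, 0.03, 1], [0, 0, 0, 0, 0, 0, 1], [0, 0, 0, 0, 0, 0, 1]]

```text
clock: 15.15
eef_pos: [530.9, 158.9, 288.2]
eef_rot: [-3.142, 0.0, 1.273]
wrist_force: [0.3, 0.1, -0.9]
finger_gap: 17.8
finger_force: 40.0
```

Emit:
step_arm:
  increments:
    - [[0, 0, 0, 0, 0, 0.03, 1], [0, 0, 0, 0, 0, 0, 1], [0, 0, 0, 0, 0, 0, 1]]

```text
clock: 15.45
eef_pos: [530.9, 158.9, 287.8]
eef_rot: [3.141, -0.0, 1.273]
wrist_force: [-4.2, -1.2, 7.3]
finger_gap: 17.9
finger_force: 40.0
```

Emit:
step_arm:
  increments:
    - [[0, 0, 0, 0, 0, 0, -1], [0, 0, 0, 0, 0, 0, -1], [0, 0, 0, 0, 0, 0, -1], [0, 0, 0, 0, 0, 0, -1], [0, 0, 0, 0, 0, 0, -1]]

```text
clock: 15.95
eef_pos: [530.9, 158.9, 287.0]
eef_rot: [-3.142, 0.0, 1.273]
wrist_force: [-0.3, 0.4, -1.0]
finger_gap: 55.0
finger_force: 0.0
```

Emit:
step_arm:
  increments:
    - [[0, 0, 0, 0, 0, 0, -1], [0, 0, 0, 0, 0, -0.4, -1], [0, 0, 0, 0, 0, -0.9, -1], [0, 0, 0, 0, 0, -0.9, -1], [0, 0, 0, 0, 0, -0.8, -1]]

```text
clock: 16.45
eef_pos: [530.8, 158.8, 408.8]
eef_rot: [3.141, -0.0, 1.273]
wrist_force: [0.2, 0.6, -0.3]
finger_gap: 92.9
finger_force: 0.0
```

Emit:
step_arm:
  increments:
    - [[0, 0, -0.12, 0, 0, 0, -1], [0, 0, -0.12, 0, 0, 0, -1], [0, 0, 0, 0, 0, 0, -1]]

```text
clock: 16.75
eef_pos: [530.9, 158.9, 407.2]
eef_rot: [3.141, -0.0, 1.463]
wrist_force: [0.1, -0.2, -0.0]
finger_gap: 93.8
finger_force: 0.0
```

Run:
```python
from h import *
s=manip.read_state(); print(s['eef_pos'],s['eef_rot'],s['finger_gap'])
for n in ('top','side'):
    c=cam(n); P=pts(c); z=P[...,2]
    near=np.hypot(P[...,0]-529.8,P[...,1]-158)<22
    q=z[near&(z>110)&(z<150)]; print(n,'pin top',np.percentile(q,[50,90]).round(1) if len(q) else None)
    for nm,k in (('pack',(z>108)&(z<123)&(np.hypot(P[...,0]-530,P[...,1]+60)<60)),):
        l=cv2.connectedComponentsWithStats(k.astype(np.uint8)); i=1+l[2][1:,4].argmax(); q=P[l[1]==i]; r=cv2.minAreaRect(q[:,:2].astype(np.float32)); print(nm,len(q),r)
```

```text
[530.85843491 158.87650945 407.16069882] [ 3.14137559e+00 -3.57457622e-05  1.46332979e+00] 93.76012220743968
top pin top [130.9 134.6]
pack 478 ((530.2293090820312, -61.442508697509766), (70.1634292602539, 44.229732513427734), 83.00288391113281)
side pin top [127. 132.]
pack 22 ((551.5802001953125, -35.558998107910156), (20.629547119140625, 6.112756729125977), 85.2659912109375)
```

Emit:
step_arm:
  increments:
    - [[0, 0, 0, -0.91, 0.097, 0, -1], [0, 0, 0, -0.91, 0.097, 0, -1], [0, 0, 0, -0.91, 0.097, 0, -1], [0, 0, 0, -0.91, 0.097, 0, -1], [0, 0, 0, -0.91, 0.097, 0, -1]]

```text
clock: 17.35
eef_pos: [530.2, -25.6, 407.0]
eef_rot: [-3.141, 0.0, 1.459]
wrist_force: [0.8, 0.6, -0.2]
finger_gap: 93.8
finger_force: 0.0
```

Emit:
step_arm:
  increments:
    - [[0, 0, 0, -0.91, 0.097, 0, -1], [0, 0, 0, 0, 0, 0.5, -1], [0, 0, 0, 0, 0, 0.5, -1], [0, 0, 0, 0, 0, 0, -1], [0, 0, 0, 0, 0, 0, -1]]

```text
clock: 17.85
eef_pos: [530.5, -60.7, 367.4]
eef_rot: [-3.141, -0.0, 1.461]
wrist_force: [1.0, 0.1, 0.2]
finger_gap: 94.2
finger_force: 0.0
```

Emit:
step_arm:
  increments:
    - [[0, 0, 0, 0, 0, 0.8, -1], [0, 0, 0, 0, 0, 0.8, -1], [0, 0, 0, 0, 0, 0.5, -1], [0, 0, 0, 0, 0, 0.14, -1], [0, 0, 0, 0, 0, 0, -1]]
  newtons: 30

```text
clock: 18.35
eef_pos: [530.6, -60.6, 278.1]
eef_rot: [3.141, 0.0, 1.462]
wrist_force: [0.4, -0.3, 0.5]
finger_gap: 94.3
finger_force: 0.0
```

Emit:
step_arm:
  increments:
    - [[0, 0, 0, 0, 0, 0, 1], [0, 0, 0, 0, 0, 0, 1], [0, 0, 0, 0, 0, 0, 1], [0, 0, 0, 0, 0, 0, 1], [0, 0, 0, 0, 0, 0, 1]]

```text
clock: 18.85
eef_pos: [530.3, -60.8, 277.7]
eef_rot: [3.141, 0.0, 1.462]
wrist_force: [-0.2, -0.4, -0.6]
finger_gap: 57.6
finger_force: 0.0
```

Emit:
step_arm:
  increments:
    - [[0, 0, 0, 0, 0, 0, 1], [0, 0, 0, 0, 0, 0, 1], [0, 0, 0, 0, 0, 0, 1], [0, 0, 0, 0, 0, 0, 1]]

```text
clock: 19.25
eef_pos: [530.3, -60.8, 277.5]
eef_rot: [-3.142, -0.0, 1.462]
wrist_force: [-0.8, 0.2, 0.5]
finger_gap: 43.5
finger_force: 30.0
```

Emit:
step_arm:
  increments:
    - [[0, 0, 0, 0, 0, -0.1, 1], [0, 0, 0, 0, 0, -0.15, 1], [0, 0, 0, 0, 0, -0.2, 1], [0, 0, 0, 0, 0, -0.3, 1], [0, 0, 0, 0, 0, 0, 1]]

```text
clock: 19.75
eef_pos: [530.7, -60.8, 310.0]
eef_rot: [3.137, 0.0, 1.462]
wrist_force: [0.4, 0.1, -2.1]
finger_gap: 43.6
finger_force: 30.0
```

Emit:
step_arm:
  increments:
    - [[0, 0, 0, 0, 0, -0.4, 1], [0, 0, 0, 0, 0, -0.6, 1], [0, 0, 0, 0, 0, -0.6, 1], [0, 0, 0, 0, 0, 0, 1]]

```text
clock: 20.15
eef_pos: [530.6, -60.8, 374.8]
eef_rot: [3.136, 0.0, 1.462]
wrist_force: [1.0, -0.3, -2.9]
finger_gap: 43.8
finger_force: 30.0
```

Run:
```python
from h import *
s=manip.read_state(); print(s['eef_pos'],s['wrist_force'],s['finger_gap'])
for n in ('side','wrist'):
    c=cam(n); P=pts(c); z=P[...,2]
    k=(z>22)&(z<33)&(P[...,0]>400)&(P[...,0]<560)&(P[...,1]<-245)&(P[...,1]>-400)
    q=P[k]; r=cv2.minAreaRect(q[:,:2].astype(np.float32)); print(n,len(q),r,q.min(0),q.max(0))
    cv2.imwrite(f'pics/l_{n}.png',c['frame'][...,::-1])
```

```text
[530.55180795 -60.7813041  374.79212812] [ 0.99179269 -0.29214799 -2.87813722] 43.845514240699444
side 267 ((481.6501159667969, -320.976806640625), (115.37126159667969, 123.9892807006836), 82.80392456054688) [ 414.42538399 -383.46077121   22.01170051] [ 543.25025005 -257.49913668   31.56133971]
wrist 702 ((485.1473083496094, -291.581787109375), (50.97935485839844, 123.631103515625), 82.7955322265625) [ 421.62409349 -320.25871519   22.00254877] [ 548.48362718 -259.66429257   31.84097115]
```

View pics/l_side.png

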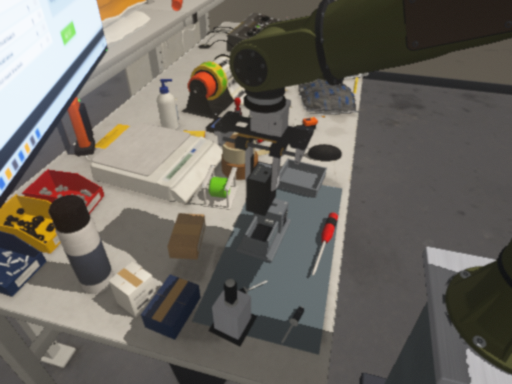

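Emit:
step_arm:
  increments:
    - [[0, 0, 0, -0.42, -0.033, 0, 1], [0, 0, 0, -0.83, -0.065, 0, 1], [0, 0, 0, -0.83, -0.065, 0, 1], [0, 0, 0, -0.83, -0.065, 0, 1], [0, 0, 0, -0.83, -0.065, 0, 1]]

```text
clock: 20.75
eef_pos: [501.9, -209.4, 369.9]
eef_rot: [-3.14, -0.001, 1.462]
wrist_force: [-0.2, 0.6, -3.2]
finger_gap: 43.7
finger_force: 30.0
```

Emit:
step_arm:
  increments:
    - [[0, 0, 0, -0.83, -0.065, 0, 1], [0, 0, 0, -0.83, -0.065, 0, 1], [0, 0, 0, -0.83, -0.065, 0, 1], [0, 0, 0, -0.42, -0.033, 0, 1], [0, 0, 0, 0, 0, 0, 1]]

```text
clock: 21.25
eef_pos: [480.1, -324.4, 370.0]
eef_rot: [-3.14, -0.001, 1.459]
wrist_force: [1.0, 0.1, -2.7]
finger_gap: 44.2
finger_force: 30.0
```

Emit:
step_arm:
  increments:
    - [[0, 0, 0, 0, 0, 0.5, 1], [0, 0, 0, 0, 0, 0.7, 1], [0, 0, 0, 0, 0, 0.7, 1], [0, 0, 0, 0, 0, 0.5, 1], [0, 0, 0, 0, 0, 0, 1]]

```text
clock: 21.75
eef_pos: [480.5, -321.4, 272.3]
eef_rot: [-3.137, -0.003, 1.463]
wrist_force: [-0.2, -0.5, -3.2]
finger_gap: 43.7
finger_force: 30.0
```

Emit:
step_arm:
  increments:
    - [[0, 0, 0, 0, 0, 0.2, 1], [0, 0, 0, 0, 0, 0.1, 1], [0, 0, 0, 0, 0, 0, 1], [0, 0, 0, 0, 0, 0, 1]]

```text
clock: 22.15
eef_pos: [480.7, -322.9, 264.0]
eef_rot: [3.141, 0.0, 1.462]
wrist_force: [0.0, 0.2, -1.9]
finger_gap: 44.1
finger_force: 30.0
```

Emit:
step_arm:
  increments:
    - [[0, 0, 0, 0, 0, 0.05, 1], [0, 0, 0, 0, 0, 0, 1], [0, 0, 0, 0, 0, 0, 1]]

```text
clock: 22.45
eef_pos: [480.6, -322.9, 261.6]
eef_rot: [3.141, 0.0, 1.462]
wrist_force: [0.6, -0.3, -2.1]
finger_gap: 43.7
finger_force: 30.0
```

Expected contact is near z 251.5.

Emit:
step_arm:
  increments:
    - [[0, 0, 0, 0, 0, 0.08, 1], [0, 0, 0, 0, 0, 0.08, 1], [0, 0, 0, 0, 0, 0, 1], [0, 0, 0, 0, 0, 0, 1]]

```text
clock: 22.85
eef_pos: [480.6, -322.9, 254.9]
eef_rot: [-3.141, -0.0, 1.462]
wrist_force: [0.0, 0.5, -2.2]
finger_gap: 44.2
finger_force: 30.0
```

Emit:
step_arm:
  increments:
    - [[0, 0, 0, 0, 0, 0.04, 1], [0, 0, 0, 0, 0, 0, 1], [0, 0, 0, 0, 0, 0, 1]]

```text
clock: 23.15
eef_pos: [480.6, -322.9, 253.5]
eef_rot: [-3.142, -0.0, 1.462]
wrist_force: [0.2, 0.7, -2.5]
finger_gap: 44.3
finger_force: 30.0
```

Emit:
step_arm:
  increments:
    - [[0, 0, 0, 0, 0, 0.03, 1], [0, 0, 0, 0, 0, 0, 1], [0, 0, 0, 0, 0, 0, 1]]

```text
clock: 23.45
eef_pos: [480.6, -322.9, 252.2]
eef_rot: [-3.142, -0.0, 1.462]
wrist_force: [-0.0, 0.5, -1.9]
finger_gap: 44.0
finger_force: 30.0
```

Emit:
step_arm:
  increments:
    - [[0, 0, 0, 0, 0, 0.02, 1], [0, 0, 0, 0, 0, 0, 1], [0, 0, 0, 0, 0, 0, 1]]

```text
clock: 23.75
eef_pos: [480.7, -323.0, 251.5]
eef_rot: [3.141, 0.0, 1.462]
wrist_force: [0.5, -1.1, -2.0]
finger_gap: 43.7
finger_force: 30.0
```

Emit:
step_arm:
  increments:
    - [[0, 0, 0, 0, 0, 0.02, 1], [0, 0, 0, 0, 0, 0, 1], [0, 0, 0, 0, 0, 0, 1]]

```text
clock: 24.05
eef_pos: [480.7, -322.9, 251.5]
eef_rot: [3.141, 0.0, 1.462]
wrist_force: [-3.8, 1.9, 7.9]
finger_gap: 43.3
finger_force: 30.0
```

Contact with the tray floor. Release and lift clear.

Emit:
step_arm:
  increments:
    - [[0, 0, 0, 0, 0, 0, -1], [0, 0, 0, 0, 0, 0, -1], [0, 0, 0, 0, 0, 0, -1], [0, 0, 0, 0, 0, 0, -1], [0, 0, 0, 0, 0, 0, -1]]

```text
clock: 24.55
eef_pos: [480.7, -322.9, 250.6]
eef_rot: [-3.142, -0.0, 1.462]
wrist_force: [-0.3, -0.4, -0.1]
finger_gap: 80.3
finger_force: 0.0
```

Emit:
step_arm:
  increments:
    - [[0, 0, 0, 0, 0, 0, -1], [0, 0, 0, 0, 0, -0.3, -1], [0, 0, 0, 0, 0, -0.8, -1], [0, 0, 0, 0, 0, -0.9, -1], [0, 0, 0, 0, 0, -0.9, -1]]

```text
clock: 25.05
eef_pos: [480.4, -322.8, 368.9]
eef_rot: [3.141, 0.0, 1.462]
wrist_force: [-0.2, 0.3, -0.1]
finger_gap: 94.3
finger_force: 0.0
```

Emit:
step_arm:
  increments:
    - [[0, 0, 0, -0.9, 0, -0.3, -1], [0, 0, 0, -0.9, 0, 0, -1], [0, 0, 0, -0.9, 0, 0, -1], [0, 0, 0, 0, 0, 0, -1], [0, 0, 0, 0, 0, 0, -1]]

```text
clock: 25.55
eef_pos: [468.6, -430.5, 379.0]
eef_rot: [3.142, -0.0, 1.461]
wrist_force: [1.1, 0.8, 0.2]
finger_gap: 94.3
finger_force: 0.0
```

Run:
```python
from h import *
s=manip.read_state(); print(s['clock'],s['eef_pos'],s['wrist_force'])
c=cam('side'); cv2.imwrite('pics/end.png',c['frame'][...,::-1]); P=pts(c); z=P[...,2]
near=np.hypot(P[...,0]-529.8,P[...,1]-158)<22; q=z[near&(z>110)&(z<150)]; print('pin top',np.percentile(q,[50,90]).round(1))
k=(z>80)&(z<97)&(np.hypot(P[...,0]-480,P[...,1]+323)<60); q=P[k]; print('pack',len(q),np.median(q[:,2]),cv2.minAreaRect(q[:,:2].astype(np.float32)))
```

```text
25.55 [ 468.59545484 -430.51688846  379.00404043] [1.05263393 0.82511278 0.16401014]
pin top [126.9 131.9]
pack 265 87.61201509324712 ((481.68695068359375, -318.3985900878906), (71.24979400634766, 44.295108795166016), 82.89070892333984)
```

View pics/end.png

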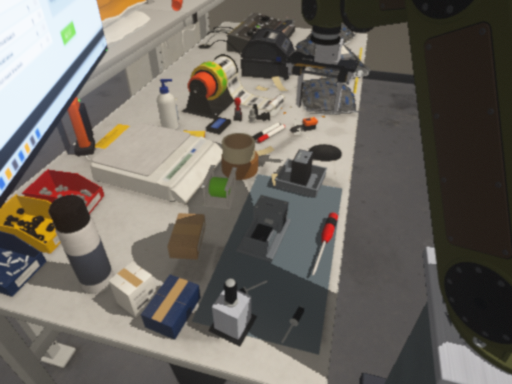

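The final view shows the battery upright in the tray at (302,165), the pin home in its stand at (231,290), and the bystanders where they were.

```bash
python3 -c "
from cell import workorder; print(workorder.sign_off())"
```

```text
the job is handed in; nothing more can be done
None
```

The job is handed in at about 26 s: the battery popped at about 7 N on the pin, the pin is back in its stand fully home, and the battery stands upright in the tray; I found the opening from camera depth readings through the slot rather than by feeling along the ledges, then confirmed it by touch.

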